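# Rock the ball sorter's gate over to the other chute

## Task

Push the loose catch tray along its lane, fully home against the stop, so that it stands under the empty chute; then press the raised end of the seesaw gate down until it has rocked fully over, so that the three waiting bearing balls run down that chute into the tray. Use only the fingertips: do not pick anything up, do not touch the balls, and leave the things standing around the sorter alone.

Things in the scene. Friction and masses are not known exactly. Their poses are not given: they have to be found in the camera images.
- stand: Blue-painted sheet-steel bench sorter, fixed, 560 mm wide (y), 150 mm deep (x). Origin at bench level straight under the gate's pivot; x points away from the robot, y to the sorter's left, z up. Pivot axis along x, 107 mm up, between two posts 118 mm high (x = -31 to 31 mm). A chute on each side. The tray on the right (-y), with three balls in it, is part of the stand: leave it.
- chute_end (a point): Lower lip of the left (+y) chute, on its floor, in the stand's frame at (0, 178, 64) mm. This empty aluminium chute is 46 mm wide in x, starts 94 mm from the pivot (floor 84 mm up) and runs down outwards to here; side walls 20 mm high. A like chute is on the right.
- tray: Loose open aluminium catch tray in the left lane, 130 (x) by 105 (y) by 45 mm high, walls 4 mm, about 0.35 kg. Origin: centre of its underside. It starts drawn out towards the robot (stand -x) by 45 to 75 mm, straight in its lane. Its near wall, the one to push, is 65 mm from the origin on the -x side, from 6 to 51 mm above the bench.
- tray_home (a point): Point on the lane floor where the tray's origin is when home (2 mm short of the stop), in the stand's frame (-10, 213.5, 6) mm. The lane runs along stand x from -155 to 80 mm, is 114 mm wide, with 16 mm high rails; its stop, at x = 57 mm, is 24 mm high. A plate 96 mm high stands outside the outer rail, y = 272 to 275 mm, x = -45 to 60 mm.
- gate (a joint): Seesaw gate angle, rad: 0 = left (+y) end up, as at the start; 0.52 = fully rocked over, left end down on its limit. A steel trough 176 mm long (y), 35 mm wide, 16 mm side walls, 34 mm divider over the pivot; the balls lie in a row in its left half, against the divider. Its pivot is stiff: it stays where it is left; about 1 to 3 N down on the raised pad turns it.
- gate_pad (a point): Centre of the top of the press pad at the gate's left end: flat steel, 44 by 44 by 4 mm, on the trough's near (-x) side, level with its side wall's top. A like pad is at the right end. In the stand's frame it starts at (-38.5, 58, 147) mm, sloping 0.26 rad down towards the pivot; rocked over it is at (-38.5, 70, 113) mm, sloping as much the other way.
- ball0_center (a point): Centre of a dark steel bearing ball, 22 mm across, 44 g, first in the row from the divider.
- ball1_center (a point): Centre of a dark steel bearing ball, 22 mm across, 44 g, second in the row from the divider.
- ball2_center (a point): Centre of a dark steel bearing ball, 22 mm across, 44 g, third in the row from the divider.
- can: Bystander: red spray can, 54 mm across, 130 mm high, loose, behind the stand. Origin: centre of its underside.
- jar: Bystander: amber jar with a lid, 60 mm across, 80 mm high, loose, in front of the stand. Origin: centre of its underside.
- bearing: Bystander: loose bearing ring, 52 mm across, 16 mm high, lying in front of the stand. Origin: centre of its underside.
- driver: Bystander: loose screwdriver lying in front of the stand's right side, about along y. Origin near its middle, on the bench.

How it is judged:
On the way, in this order (a step that is already met when the one before it is completed fails the run):
1. the tray is home in the lane while the gate is still as it was (distance between tray and tray_home below 0.012 m and angle between the x axis of tray and the x axis of stand, either way round below 0.06 rad and value of joint gate below 0.1 rad), for 0.2 s.
2. the gate is rocked fully over (value of joint gate above 0.46 rad), for 0.2 s.
At the end, for the whole second after the job is handed in: The tray is within 12 mm of its home point, on the lane floor and straight within 0.06 rad; the gate is rocked over (joint above 0.46 rad); all three balls are inside the tray (distance between tray and tray_home below 0.012 m and angle between the x axis of tray and the x axis of stand, either way round below 0.06 rad and x of ball0_center in the frame of tray between -0.062 and 0.062 m and y of ball0_center in the frame of tray between -0.05 and 0.05 m and z of each of ball0_center, ball1_center, ball2_center in the frame of tray below 0.045 m and x of ball1_center in the frame of tray between -0.062 and 0.062 m and y of ball1_center in the frame of tray between -0.05 and 0.05 m and x of ball2_center in the frame of tray between -0.062 and 0.062 m and y of ball2_center in the frame of tray between -0.05 and 0.05 m and value of joint gate above 0.46 rad and height (world z) of tray below 0.012 m); the robot touches nothing.
It fails at once if the tray is lifted or tipped (height (world z) of tray above 0.025 m or angle between tray's own z axis and vertical above 0.25 rad).
It fails at once if the robot touches a ball (contact force between any of the fingers, the arm and ball0 above 0.5 N or contact force between any of the fingers, the arm and ball1 above 0.5 N or contact force between any of the fingers, the arm and ball2 above 0.5 N).
It fails at once if a bystander is moved by more than 30 mm (distance of any of can, jar, bearing, driver from where it was at the start of the episode above 0.03 m).
It also fails if it takes over 48 s, if anything falls off the work surface, if the arm or the gripper's body presses on something with over 40 N, if the wrist force passes 120 N, or if a joint passes its speed limit or range.

## Robot

A 7-joint arm with a two-finger parallel gripper is mounted at the origin on the work surface. World frame = base frame: x ahead of the robot, y to its left, z up, the work surface at z = 0. Lengths are in m, angles in rad, forces in N, time in s.
With the tool pointing down it reaches from about 0.35 to 0.9 m from the base axis. Payload 8.1 kg.
Tool frame: the origin (TCP) lies between the finger pads; the fingertips stand ahead of it and the grasp point (between the pads) is the TCP (arm.nose_length is the z of the fingertips in the tool frame, in m); z points along the fingers, y is the line along which they close (so a half turn about z gives the same grasp; the last joint's range is limited). The gripper opens to 92 mm and grips with 3 to 60 N. Pads are 19 mm wide; open, the fingers measure 130 mm over their backs; the gripper's body (75 mm by 190 mm) begins 47 mm behind the grasp point.
Start: joints at [1.127, 0.434, 0.025, 1.573, -0.012, 1.134, -0.075], TCP at [0.209, -0.589, 0.246] pointing down, gripper open.
Joint ranges: [-2.62, 2.62], [-0.44, 2.09], [-1.27, 1.32], [0.08, 2.57], [-1.32, 4.46], [0.12, 2], [-2.74, 2.74]. Speed limits (rad/s): [2.22, 2.22, 3.01, 3.01, 3.14, 3.14, 3.14].

## Interface

Orientations are given as a rotation vector (axis times angle).
In Python, from cell import sensors, optics, arm gives the robot as it stands.
- The arm moves only by the tool arm_command, never from a script. Its argument "deltas" is one flat list of numbers, 7 for each row, row after row: the turn, a rotation vector about the world's x, y, z as a fraction of full scale, then the shift along the world's x, y, z as a fraction of full scale, then the finger opening in mm, from 0 to 91.8. In form: [wx, wy, wz, dx, dy, dz, fingers, wx, wy, wz, dx, dy, dz, fingers, ...]. A call has 1 to 20 rows; each row is the pose to reach, as a shift and turn from the pose commanded when the call began; what a row does not reach only later rows make up. Full scale, the value 1, is 1 m for a shift and 90 degrees for a turn. A row lasts 1/10 s, in which the tool goes at most 50 mm and 8.59 degrees, less where a joint would pass 70% of its speed; a pose out of reach is approached as far as the arm can. A call with a number of a shift or a turn outside -1 to 1 is refused whole. A call with a gripper value outside its range is refused whole. The fingers move at their own pace and stop on an object; "force" is the grip in N (left out, the last holds). Time passes only in rows, so rows that repeat a pose let the fingers close. It gives the time, the measured TCP pose, the force, the opening and the grip force at its end, in the units of the state.
- sensors.observe(): the state, without advancing time (a new reading comes with each control period).
- optics.get_image(name): name is "scene" or "top"; returns the picture (480x640x3 uint8, blue, green, red); there is no depth.
- optics.calibration(name): a dict with "camera_matrix" (3x3 intrinsics, pixels), "rvec" (rotation vector, rad) and "tvec" (3), from world to camera coordinates, as OpenCV has them. Camera axes: x right, y down, z forward; pixel columns grow to the right and rows downward; lengths in m; the calibration is good to about 2 mm. A picture is of the moment at which its call begins. calibration takes no time and is no camera call.
- arm.sign_off(): hands the job in; it is judged then, once.
The state is a dict: "clock": time; "joints": joint angles; "dq": joint speeds; "joint_efforts": joint torques, N m; "position": TCP position; "ee_rot": TCP orientation; "force": force on the tool from outside, world axes, zero at the start; "ft_torque": the same for the moment, N m; "width": opening from 0.0 (shut) to 1.0 (fully open); "gripper_force": force on a finger pad.
Only numpy, scipy, OpenCV 4.12 (cv2) and the standard library are available. Lean on these libraries where they do the work, as an engineer would, in place of code of your own. Each camera call takes 0.05 s, during which the arm holds its last target. There are 200 camera calls.

## Working session

There is one attempt and no reset: what is moved stays moved. The work goes in short steps, Python scripts to look and compute and a tool call to move; the robot and the scene stay as the last step left them, time stands still between calls to the robot, and variables do not carry over. Pictures are saved under pics/ and viewed, at most 10 in all, crops included, and the job is handed in when it is done.

Besides the shell and the picture viewer there is one more tool, called after "Emit:" as name(argument=value, ...) on one line, values as JSON. arm_command: Moves the arm, as the interface text tells. Its arguments: {"type":"object","properties":{"deltas":{"type":"array","items":{"type":"number"}},"force":{"type":"number"}},"required":["deltas"]}

```bash
mkdir -p pics; python3 - <<'E'
from cell import sensors, optics, arm
import cv2
s=sensors.observe(); print(s['clock'],s['position'],s['ee_rot'],s['width'],arm.nose_length)
for n in("scene","top"):
    cv2.imwrite(f"pics/{n}0.png",optics.get_image(n)); c=optics.calibration(n); print(n,c)
E
```

```text
0.0 [ 0.20870206 -0.58860471  0.24492495] [-3.09456840e+00 -5.32402606e-01  6.23426481e-04] 1.0011721980548125 0.019
scene {'camera_matrix': array([[480.57116588,   0.        , 311.14978376],
       [  0.        , 480.57116588, 242.68686203],
       [  0.        ,   0.        ,   1.        ]]), 'rvec': array([ 0.9334553 ,  2.39410704, -1.13832214]), 'tvec': array([ 0.45424084, -0.1640766 ,  1.1429458 ])}
top {'camera_matrix': array([[613.55314427,   0.        , 317.80895264],
       [  0.        , 613.55314427, 239.38758384],
       [  0.        ,   0.        ,   1.        ]]), 'rvec': array([ 2.08379563, -2.10117434,  0.24822682]), 'tvec': array([-0.03504199,  0.63583543,  1.09203325])}
```

View pics/top0.png

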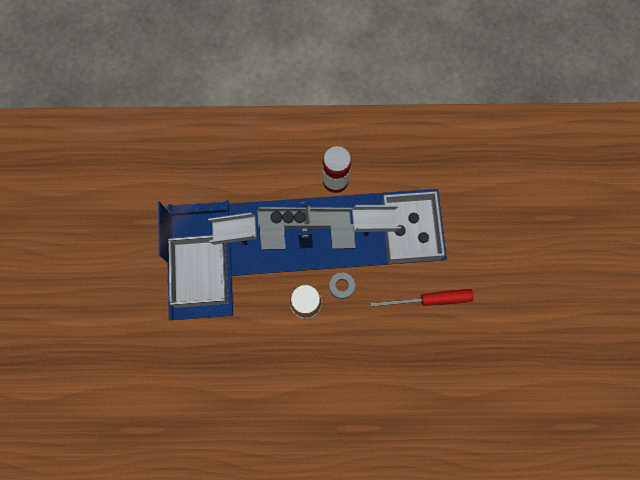

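View pics/scene0.png

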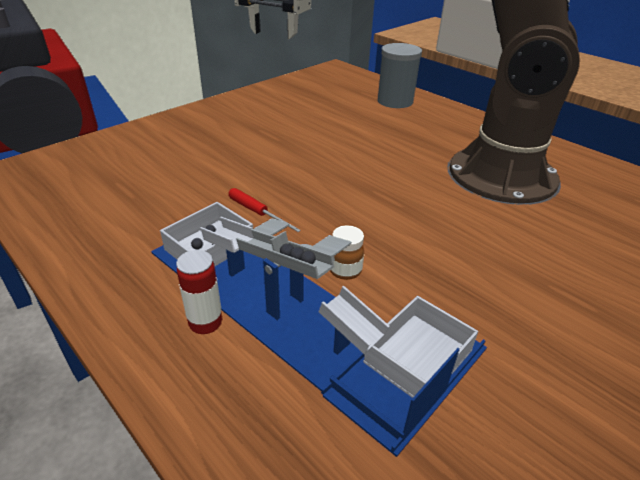

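The top view shows the stand turned a few degrees. The left tray is at about (170–228, 238–306), the raised pad near (273,236), the other pad near (343,236), the jar at (306,300) and the ring at (342,285). The scene view agrees. I'll zoom in to get the corners.

```bash
python3 - <<'E'
import cv2
a=cv2.imread("pics/top0.png")[180:330,150:350]
cv2.imwrite("pics/c1.png",cv2.resize(a,(800,600),interpolation=cv2.INTER_CUBIC))
E
```

```text
(no output)
```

View pics/c1.png

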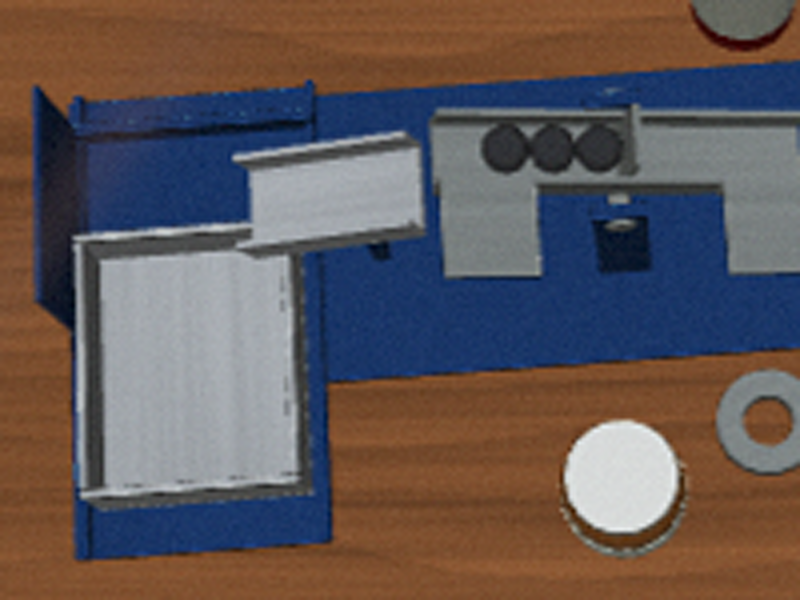

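```bash
cat >h.py <<'E'
import numpy as np, cv2
from cell import sensors, optics, arm
def ray(n,p,z):
    c=optics.calibration(n); R=cv2.Rodrigues(c['rvec'])[0]; o=-R.T@c['tvec'].ravel()
    u=cv2.undistortPoints(np.array([[p]],float),c['camera_matrix'],None).ravel()
    d=R.T@np.r_[u,1]; return (o+d*(z-o[2])/d[2])
E
python3 - <<'E'
from h import *
L=[((273.25,248.75),(-60.5,58,147)),((343.75,248),(-60.5,-70,113)),((438,190),(75,-280,6)),((446,261),(-75,-280,6)),((232.75,315.25),(-155,157,6))]
W=np.array([ray("top",p,s[2]/1e3)[:2] for p,s in L]); S=np.array([s[:2] for _,s in L])/1e3
from scipy.optimize import least_squares
rot=lambda a:np.array([[np.cos(a),-np.sin(a)],[np.sin(a),np.cos(a)]])
f=lambda q:S@rot(q[2]).T+q[:2]-W
r=least_squares(lambda q:f(q).ravel(),[.6,-.1,0],loss='soft_l1',f_scale=.003)
print(r.x,np.round(f(r.x)*1e3,1).tolist())
q=r.x; w=lambda x,y:(rot(q[2])@[x/1e3,y/1e3]+q[:2]).round(4)
print("pad",w(-38.5,58),"padend",w(-38.5,70),"home",w(-10,213.5),"home near wall",w(-75,213.5),"stand-x dir",rot(q[2])[:,0],"lane start", w(-155,213.5))
st=lambda p,z:(rot(q[2]).T@(ray("top",p,z)[:2]-q[:2])*1e3).round(1)
for p in [(85,497),(300,486),(312,492),(78,238),(78,500)]: print("tray",p,st((150+p[0]/4,180+p[1]/4),.051))
print("jar",ray("top",(150+622/4,180+477/4),.08),st((305.5,299.3),.08),"can",st((337,157),.13),"bearing",st((342,285),.016))
c=optics.calibration("top");print(-cv2.Rodrigues(c['rvec'])[0].T@c['tvec'].ravel())
E
```

```text
[ 0.66493807 -0.01477827  0.05935148] [[-0.7, 0.6], [-1.2, -0.3], [1.0, -1.1], [0.8, -2.1], [0.1, 4.6]]
pad [0.6231 0.0408] padend [0.6224 0.0528] home [0.6423 0.1978] home near wall [0.5774 0.1939] stand-x dir [0.99823922 0.05931664] lane start [0.4975 0.1892]
tray (85, 497) [-132.3  262.3]
tray (300, 486) [-133.9  160.2]
tray (312, 492) [-137.2  154.6]
tray (78, 238) [ -5.2 264.4]
tray (78, 500) [-133.5  265.7]
jar [ 0.52058281 -0.01661739  0.08      ] [-144.3    6.7] can [112.4 -69.7] bearing [-111.6  -65.8]
[ 0.35798064 -0.04342104  1.21161699]
```

The fit is good to about 2 mm. The stand's yaw is 0.059 rad and the tray's near wall is at stand x ≈ -134 mm, so the push is about 59 mm. Next is the pre-push point, at travel height first.

Emit:
arm_command(deltas=[0,0,-0.179,0.276,0.774,0,50,0,0,-0.179,0.276,0.774,0,50,0,0,-0.179,0.276,0.774,0,50,0,0,-0.179,0.276,0.774,0,50,0,0,-0.179,0.276,0.774,0,50,0,0,-0.179,0.276,0.774,0,50,0,0,-0.179,0.276,0.774,0,50,0,0,-0.179,0.276,0.774,0,50,0,0,-0.179,0.276,0.774,0,50,0,0,-0.179,0.276,0.774,0,50,0,0,-0.179,0.276,0.774,0,50,0,0,-0.179,0.276,0.774,0,50,0,0,-0.179,0.276,0.774,0,50,0,0,-0.179,0.276,0.774,0,50,0,0,-0.179,0.276,0.774,0,50,0,0,-0.179,0.276,0.774,0,50,0,0,-0.179,0.276,0.774,0,50,0,0,-0.179,0.276,0.774,0,50,0,0,-0.179,0.276,0.774,0,50,0,0,-0.179,0.276,0.774,0,50])

```text
clock: 2.1
position: [0.4846, 0.1834, 0.2454]
ee_rot: [3.139, 0.091, -0.001]
force: [0.1, -0.0, 0.6]
width: 0.543
gripper_force: 0.0
```

Emit:
arm_command(deltas=[0,0,0,0,0,-0.04,50,0,0,0,0,0,-0.08,50,0,0,0,0,0,-0.12,50,0,0,0,0,0,-0.16,50,0,0,0,0,0,-0.18,50,0,0,0,0,0,-0.192,50,0,0,0,0,0,-0.192,50,0,0,0,0,0,-0.192,50])

```text
clock: 2.9
position: [0.4855, 0.1847, 0.0547]
ee_rot: [-3.14, -0.092, -0.002]
force: [0.6, -0.2, 0.3]
width: 0.544
gripper_force: 0.0
```

```bash
python3 - <<'E'
from h import *
cv2.imwrite("pics/s1.png",optics.get_image("scene"))
E
```

```text
(no output)
```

View pics/s1.png

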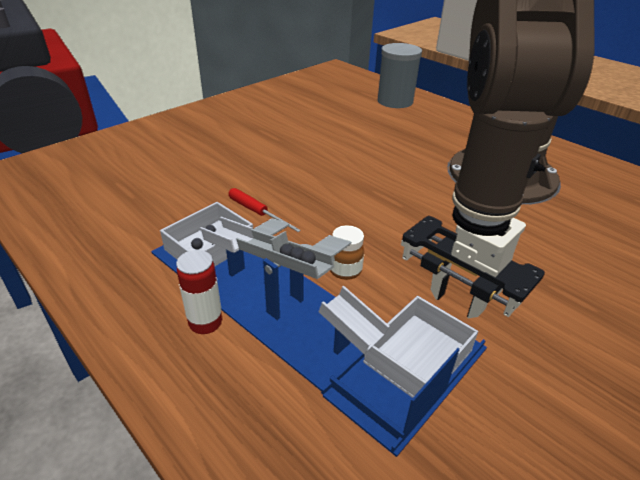

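The fingers are in the lane behind the tray's near wall, with the fingertips around (440–480, 300). Now I'll push along the lane.

Emit:
arm_command(deltas=[0,0,0,0.01,0.0006,0,50,0,0,0,0.02,0.0012,0,50,0,0,0,0.025,0.0015,0,50,0,0,0,0.03,0.0018,0,50,0,0,0,0.035,0.0021,0,50,0,0,0,0.04,0.0024,0,50,0,0,0,0.045,0.0027,0,50,0,0,0,0.05,0.003,0,50,0,0,0,0.055,0.0033,0,50,0,0,0,0.06,0.0036,0,50,0,0,0,0.065,0.0039,0,50,0,0,0,0.068,0.004,0,50,0,0,0,0.071,0.0042,0,50,0,0,0,0.074,0.0044,0,50,0,0,0,0.076,0.0045,0,50,0,0,0,0.076,0.0045,0,50])

```text
clock: 4.55
position: [0.5614, 0.1895, 0.0538]
ee_rot: [-3.14, -0.093, -0.001]
force: [-0.1, -0.2, -0.4]
width: 0.543
gripper_force: 0.0
```

```bash
python3 - <<'E'
from h import *
a=optics.get_image("scene")[200:460,300:640]; b=optics.get_image("top")[180:330,140:340]
cv2.imwrite("pics/s2.png",np.hstack([cv2.resize(a,(400,300),interpolation=3),cv2.resize(b,(400,300),interpolation=3)]))
E
```

```text
(no output)
```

View pics/s2.png

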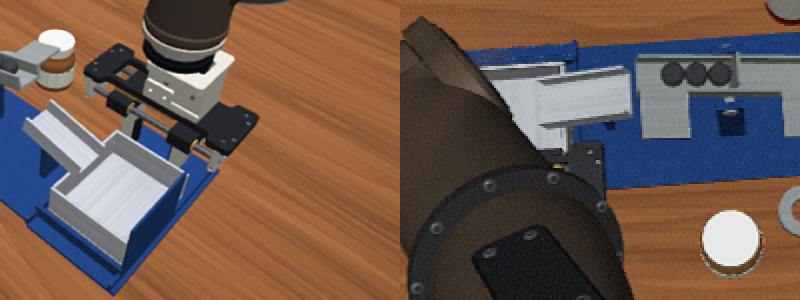

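The tray has moved most of the way (left view, about (110,200)) and there is still a gap to the stop. I'll creep forward until the force rises.

Emit:
arm_command(deltas=[0,0,0,0.002,0.0001,0,50,0,0,0,0.004,0.0002,0,50,0,0,0,0.006,0.0004,0,50,0,0,0,0.007,0.0004,0,50,0,0,0,0.008,0.0005,0,50,0,0,0,0.008,0.0005,0,50])

```text
clock: 5.25
position: [0.569, 0.19, 0.0537]
ee_rot: [-3.14, -0.094, -0.0]
force: [-2.0, -0.1, 1.0]
width: 0.544
gripper_force: 1.1
```

Emit:
arm_command(deltas=[0,0,0,0.0005,0,0,50,0,0,0,0.001,0.0001,0,50,0,0,0,0.0015,0.0001,0,50,0,0,0,0.002,0.0001,0,50,0,0,0,0.002,0.0001,0,50])

```text
clock: 5.75
position: [0.5701, 0.19, 0.0537]
ee_rot: [3.14, 0.094, -0.002]
force: [-5.7, -0.8, 4.0]
width: 0.548
gripper_force: 3.0
```

Emit:
arm_command(deltas=[0,0,0,0.001,0,0,50,0,0,0,0.002,0,0,50,0,0,0,0.002,0,0,50])

```text
clock: 6.05
position: [0.5702, 0.19, 0.0535]
ee_rot: [3.139, 0.095, -0.007]
force: [-12.4, -1.0, 10.3]
width: 0.543
gripper_force: 6.2
```

Emit:
arm_command(deltas=[0,0,0,-0.01,-0.0006,0,50,0,0,0,-0.04,-0.0024,0,50,0,0,0,-0.08,-0.005,0,50,0,0,0,-0.09,-0.005,0.04,0,0,0,0,-0.09,-0.005,0.09,0,0,0,0,-0.09,-0.005,0.13,0,0,0,0,-0.09,-0.005,0.17,0,0,0,0,-0.09,-0.005,0.19,0,0,0,0,-0.09,-0.005,0.19,0,0,0,0,-0.09,-0.005,0.19,0])

```text
clock: 7.05
position: [0.4833, 0.1848, 0.2438]
ee_rot: [-3.14, -0.093, -0.003]
force: [-0.1, 0.6, -0.5]
width: 0.014
gripper_force: 0.0
```

```bash
python3 - <<'E'
from h import *
a=optics.get_image("scene")[200:460,300:640]; b=optics.get_image("top")[180:330,140:340]
cv2.imwrite("pics/s3.png",np.hstack([cv2.resize(a,(400,300),interpolation=3),cv2.resize(b,(400,300),interpolation=3)]))
E
```

```text
(no output)
```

View pics/s3.png

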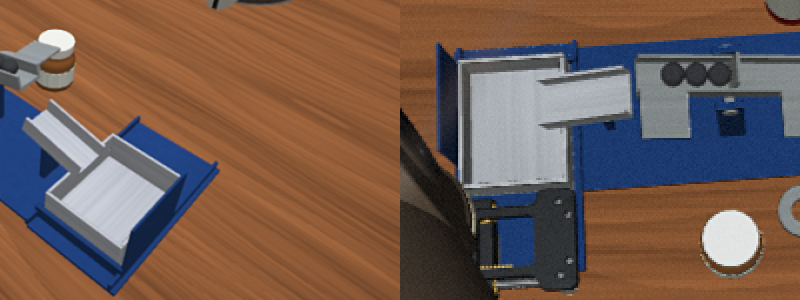

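The tray is home: straight, and against the stop with 12 N at contact. Next I'll go above the raised pad with the fingers closed.

Emit:
arm_command(deltas=[0,0,0,0.03,-0.035,0,0,0,0,0,0.065,-0.07,0,0,0,0,0,0.1,-0.105,0,0,0,0,0,0.133,-0.14,0,0,0,0,0,0.133,-0.14,-0.025,0,0,0,0,0.133,-0.14,-0.05,0,0,0,0,0.133,-0.14,-0.05,0,0,0,0,0.133,-0.14,-0.05,0])

```text
clock: 7.95
position: [0.6153, 0.0452, 0.1929]
ee_rot: [-3.14, -0.094, 0.004]
force: [0.0, 0.2, -0.6]
width: 0.004
gripper_force: 0.0
```

```bash
python3 - <<'E'
from h import *
a=optics.get_image("scene")[130:330,200:460]
cv2.imwrite("pics/s4.png",cv2.resize(a,(780,600),interpolation=3))
E
```

```text
(no output)
```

View pics/s4.png

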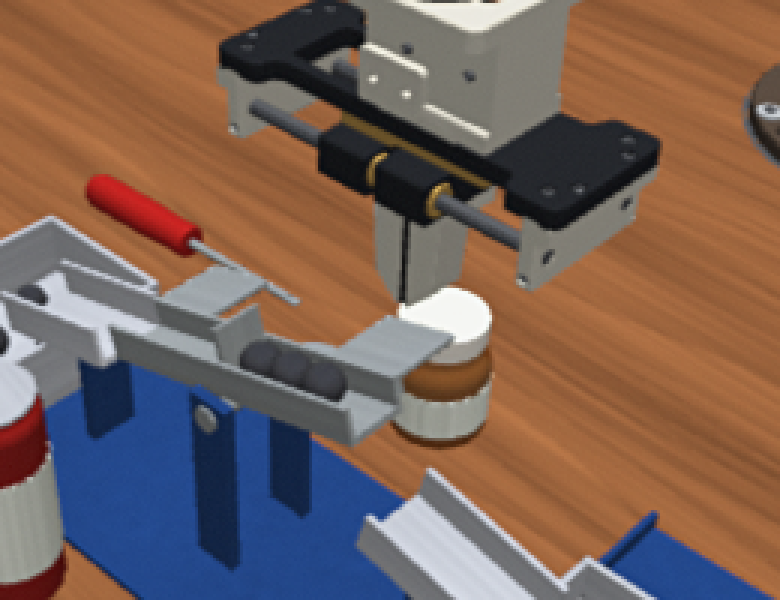

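The closed fingertips at (405,300) are above the pad at (390,345), clear of the balls. I'll press down now.

Emit:
arm_command(deltas=[0,0,0,0,0,-0.015,0,0,0,0,0,0,-0.02,0,0,0,0,0,0,-0.025,0,0,0,0,0,0,-0.03,0,0,0,0,0,0,-0.035,0,0,0,0,0,0,-0.04,0,0,0,0,0,0,-0.045,0,0,0,0,0,0,-0.05,0,0,0,0,0,0,-0.05,0])

```text
clock: 8.9
position: [0.6154, 0.0447, 0.1428]
ee_rot: [3.14, 0.093, -0.002]
force: [-0.1, 1.0, -0.0]
width: 0.006
gripper_force: 0.0
```

Emit:
arm_command(deltas=[0,0,0,0,0,-0.002,0,0,0,0,0,0,-0.004,0,0,0,0,0,0,-0.004,0])

```text
clock: 9.2
position: [0.6158, 0.0449, 0.1395]
ee_rot: [3.14, 0.093, -0.0]
force: [-0.0, 0.1, 0.7]
width: 0.003
gripper_force: 0.0
```

Emit:
arm_command(deltas=[0,0,0,0,0,-0.002,0,0,0,0,0,0,-0.004,0,0,0,0,0,0,-0.004,0])

```text
clock: 9.5
position: [0.6159, 0.0453, 0.1356]
ee_rot: [-3.14, -0.094, -0.0]
force: [-0.9, 1.2, -0.1]
width: 0.005
gripper_force: 0.4
```

Emit:
arm_command(deltas=[0,0,0,0,0,-0.001,0,0,0,0,0,0,-0.002,0,0,0,0,0,0,-0.003,0,0,0,0,0,0,-0.003,0])

```text
clock: 9.9
position: [0.6161, 0.0454, 0.1348]
ee_rot: [3.14, 0.094, 0.002]
force: [-6.5, -0.2, 19.4]
width: 0.002
gripper_force: 9.6
```

The force rose to 19 N, so the gate is on its limit. I'll back off and check.

Emit:
arm_command(deltas=[0,0,0,0,0,0.01,0,0,0,0,0,0,0.05,0,0,0,0,0,0,0.1,0,0,0,0,-0.05,0,0.11,0,0,0,0,-0.1,0,0.11,0,0,0,0,-0.15,0,0.11,0,0,0,0,-0.15,0,0.11,0,0,0,0,-0.15,0,0.11,0,0,0,0,-0.15,0,0.11,0,0,0,0,-0.15,0,0.11,0,0,0,0,-0.15,0,0.11,0,0,0,0,-0.15,0,0.11,0])

```text
clock: 11.1
position: [0.4664, 0.0451, 0.2425]
ee_rot: [-3.14, -0.093, 0.001]
force: [-0.3, 0.4, 0.3]
width: 0.006
gripper_force: 0.0
```

```bash
python3 - <<'E'
from h import *
a=optics.get_image("scene")[180:460,150:510]; b=optics.get_image("top")[180:330,140:340]
cv2.imwrite("pics/s5.png",np.hstack([cv2.resize(a,(400,300),interpolation=3),cv2.resize(b,(400,300),interpolation=3)]))
E
```

```text
(no output)
```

View pics/s5.png

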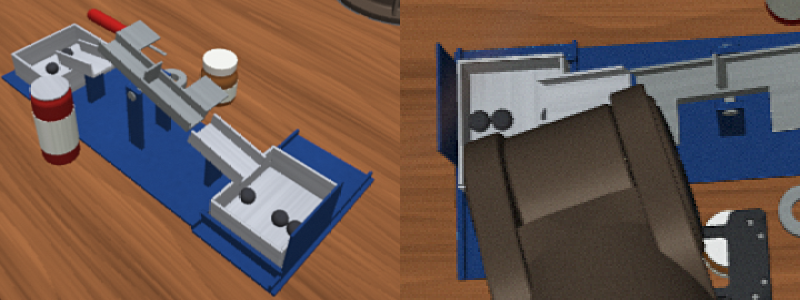

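All three balls are in the tray, at about (248,196), (280,218) and (295,228). The gate is rocked over and the arm is clear.

```bash
python3 -c "
from cell import arm
print(arm.sign_off())"
```

```text
the job is handed in; nothing more can be done
None
```

The job is handed in at about 11 s: the tray was pushed home against the stop, the gate was pressed down onto its limit, and the last picture shows all three balls in the tray with the arm clear; the hand-in returned no verdict.

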